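# Open the dust gate under its guard with the hooked rod

## Robot

A 7-joint arm with a two-finger parallel gripper is mounted at the origin on the work surface. World frame = base frame: x ahead of the robot, y to its left, z up, the work surface at z = 0. Lengths are in m, angles in degrees, forces in N, time in s.
With the tool pointing down it reaches from about 0.35 to 0.775 m from the base axis. Payload 3.1 kg.
Tool frame: the origin (TCP) lies on the centre line of the jaws, within the pads' length; the fingertips stand 17 mm ahead of it and the grasp point (between the pads) lies 2 mm behind it (robot.tip_reach is the distance from the TCP to the fingertips, in m); z points along the fingers, y is the line along which they close (so a half turn about z gives the same grasp; the last joint's range is limited). The gripper opens to 85 mm and grips with 20 to 120 N. Pads are 22 mm wide; open, the fingers measure 114 mm over their backs; the gripper's body (76 mm by 85 mm) begins 54 mm behind the grasp point. The pads swing forward as they close: fully open they stand 13 mm farther back than shut.
Start: joints at [74.788, 17.813, 0.802, 86.603, -0.252, 75.585, -1.558], TCP at [0.122, -0.536, 0.248] pointing down, gripper open.
Joint ranges: [-154.91, 154.91], [-16.99, 109.72], [-72.82, 74.43], [7.12, 147.25], [-82.49, 262.49], [11.32, 116.49], [-174.64, 174.64]. Speed limits (degrees/s): [159.86, 159.86, 180, 180, 180, 180, 180].

## Interface

Orientations are given as [roll, pitch, yaw] about the fixed x, y, z axes, in that order (R = Rz(yaw) Ry(pitch) Rx(roll)).
In Python, from station import robot, fingers, vision, workorder, recognise gives the robot as it stands. Calls block until the motion is done:
- robot.move_to(position, orientation): joint-space move of the TCP to a pose.
- robot.line_to(position, orientation=None, velocity=0.15, f_stop=None): straight line of the TCP; orientation=None keeps the orientation; velocity is the mean speed in m/s. With f_stop (N) it stops when the force on the tool has changed by that much, and returns True; else False.
- robot.move_j(angles): joint-space move.
- fingers.gripper_to(opening, force=None): opening from 0.0 (shut) to 1.0 (fully open); force is the grip in N (None keeps the last); returns when the fingers have stopped.
- robot.pause(seconds).
- robot.inverse_kinematics(position, orientation): joint angles nearest the present ones, or None.
- vision.grab_frame(name): name is "side" or "top" or "wrist"; returns the picture (480x640x3 uint8, red, green, blue); there is no depth.
- vision.calibration(name): a dict with "mtx" (3x3 intrinsics, pixels), "extrinsics" (4x4, takes a point from world to camera coordinates); the wrist camera has in their place "T_tool_cam" (4x4, takes a point from camera to tool coordinates, whose origin is the TCP and whose axes are the flange's). Camera axes: x right, y up, looking along -z (the intrinsics and any distortion apply to the point x, -y, -z); pixel columns grow to the right and rows downward; lengths in m; the calibration is good to about 2 mm. The wrist camera is an equidistant fisheye: a pixel r from the principal point sees the ray r / f radians off the axis. A picture is of the moment at which its call begins: read the wrist's pose just before it. calibration takes no time and is no camera call.
A pose or a line that the arm cannot do raises robot.PlanningError and nothing moves.
- workorder.close_job(): hands the job in; it is judged then, once.
Trained networks look in the newest picture that a camera, given by its name, has taken for a name from the list of things; names that differ only in an ending like _2 or _b are one class to them, and where a whole thing is asked for, a point or a joint stands for the part that bears it (a point fixed in the world has none). Each returns a list of dicts, best first, with "p" (0 to 1); they miss things now and then, are a little off and sometimes report something else, mostly with a low value. They report only what shows in the picture. A call takes as long as a camera call. They do not tell look-alikes from the thing itself.
- recognise(label, camera): "rect" ([centre column, centre row, width, height] in pixels, round what is visible of it).
Readings, each from a call of its own:
- robot.current_time_s(): time.
- robot.current_joint_positions(): joint angles.
- robot.current_dq(): joint speeds.
- robot.current_joint_torque(): joint torques, N m.
- robot.current_tool_pos(): TCP position.
- robot.current_eef_rot(): TCP orientation.
- robot.current_contact_force(): force on the tool from outside, world axes, zero at the start.
- robot.current_torque(): the same for the moment, N m.
- robot.current_finger_gap(): opening from 0.0 (shut) to 1.0 (fully open).
- robot.current_gripper_force(): force on a finger pad.
Only numpy, scipy, OpenCV 4.12 (cv2) and the standard library are available. Lean on these libraries where they do the work, as an engineer would, in place of code of your own. Each camera call takes 0.05 s, during which the arm holds its last target. There are 200 camera calls.

## Task

The lathe's dust-extraction gate sits under a barred guard where no hand may go: take the hooked rod from its wooden rest, reach it in through the guard's open front, catch the upright pin of the gate from behind and draw the gate fully open to its stop, keeping the gripper itself off the gate and its guard. At the stop, hold a firm steady pull of about 15 N for a second so that the gate stays put, and never push or pull on the gate or its guard with 20 N or more. Then lay the hooked rod back in the notches of its rest as it lay before, leave the gate open and leave everything else on the table where it is.

Things in the scene. Friction and masses are not known exactly. Their poses are not given: they have to be found in the camera images.
- hook: Hooked rod, loose, 0.16 kg. Origin: centre of the underside of its wooden handle; x along the rod to the hook, z up. Handle x -50 to 50, 18 wide, 22 high, flat sides; grip it from above across the width near x = 15 (mass centre about x = 35). A steel rod, diameter 8, axis at height 11, runs on to x = 195 and bends square to +y (left).
- hook_tip (a point): End of the hook's axis, at (195, 30, 11) in the rod's frame. The hook is the straight bent end, diameter 8, its axis from (195, 0, 11) to here; its round end reaches 4 further.
- rest: Fixed wooden rest, base plate 220 x 70 x 10. Origin: table level below the handle's centre; x to the hook. Two notched posts, 12 thick: rear at x = -35, notch floor 30 high, 28 wide, carries the handle; front at x = 120, floor 37 high, 20 wide, carries the steel rod. Cheeks 10 above the floors. A rod lying right has the rest's frame raised by 30.
- gatebox: Fixed gate housing and guard. Origin: on the table under the guard; x inward from open front to duct, z up. Base plate 15 thick, x -85 to 115. Side walls' inner faces at y = +-85, from x = -75. Roof: crosswise bars, diameter 5, underside 95 high, from x = -72. End wall x = 107; white duct, diameter 90, along y behind it. Front opening 170 wide, clear from height 30 to 95.
- pin (a point): Point on the axis of the gate's upright steel pin, at height 55, moving with the gate. Pin diameter 12, from the gate plate (top 24 high, with a collar of diameter 24 up to 30) to height 80. In the housing's frame at y = 0, x = 30 with the gate shut, moving to -x as it opens.
- gate (a joint): How far the gate is drawn open, m: 0 shut. It slides along the housing's -x, towards the open front, drags with about 4 N and stays where it is left; it starts 0 to 10 mm open. Its rigid stop, a steel block 14 x 44 x 13 clamped on the base plate before the gate plate's front edge, is set anew each time: the gate meets it at 24 to 50 mm, to be found by feel.
- jar: bystander: small closed jar, diameter 60, height 75 mm; origin: at its underside; not to be moved
- beadbox: bystander: low open wooden sorting box 160 x 120 x 35 mm; origin: at its underside; not to be moved
- blank: bystander: round wooden disc, diameter 48, height 18 mm; origin: at its underside; not to be moved
- scriber: bystander: straight screwdriver-like scriber without a hook, lying, length 170 mm; origin: at its underside; not to be moved
- bowl: bystander: small bowl, diameter 70, height 35 mm; origin: at its underside; not to be moved
- cup: bystander: mug, diameter 72, height 90 mm; origin: at its underside; not to be moved
- pliers: bystander: pliers lying, length 140, height 12 mm; origin: at its underside; not to be moved
Not all that is in view belongs to the job. Of the things shaped like the rest, the wooden one is meant.

How it is judged:
By the outcome, as a careful person would: the job done as asked, in the order asked, and still so for the second after the job is handed in, with the robot touching nothing.
It also fails if it takes over 64 s, if anything falls off the work surface, if the arm or the gripper's body presses on something with over 40 N, if the wrist force passes 120 N, or if a joint passes its speed limit or range.

## Working session

There is one attempt and no reset: what is moved stays moved. The work goes in short steps, each a Python script; the robot and the scene stay as the last script left them, time stands still between calls to the robot, and variables do not carry over. Pictures are saved under pics/ and viewed, at most 10 in all, crops included, and the job is handed in when it is done.

```bash
ls; mkdir -p pics; python3 - <<'E'
from station import robot, fingers, vision, workorder, recognise
import cv2
for n in("top","side"):
    im=vision.grab_frame(n); cv2.imwrite(f"pics/{n}0.png",im[:,:,::-1])
    c=vision.calibration(n); print(n,c)
    for l in("hook","rest","gatebox","pin","hook_tip"):
        print(l,[(r["p"],r["rect"]) for r in recognise(l,n)][:4])
print(vision.calibration("wrist"))
print(robot.current_time_s(),robot.current_eef_rot())
E
```

```text
pics
top {'mtx': array([[562.37483467,   0.        , 323.34348884],
       [  0.        , 562.37483467, 241.18835011],
       [  0.        ,   0.        ,   1.        ]]), 'extrinsics': array([[ 0.02131098, -0.99952547, -0.02224154, -0.02194193],
       [ 0.99828266,  0.02005974,  0.05503949, -0.46382629],
       [-0.05456721, -0.02337629,  0.99823643, -1.27898418],
       [ 0.        ,  0.        ,  0.        ,  1.        ]])}
hook [(0.7, [435.2, 217.0, 46.5, 109.0])]
rest [(0.97, [444.5, 352.6, 39.3, 97.9]), (0.9, [439.4, 226.9, 49.5, 100.2]), (0.78, [424.7, 100.1, 70.0, 92.6]), (0.4, [433.6, 211.9, 42.4, 109.1])]
gatebox [(0.91, [290.0, 136.9, 119.0, 134.7])]
pin [(0.76, [293.2, 144.9, 31.8, 47.9]), (0.52, [128.7, 238.7, 55.5, 34.8])]
hook_tip [(0.71, [434.3, 213.8, 40.6, 111.3])]
side {'mtx': array([[498.72531536,   0.        , 325.44722021],
       [  0.        , 498.72531536, 241.4821334 ],
       [  0.        ,   0.        ,   1.        ]]), 'extrinsics': array([[-0.93148511, -0.36366633,  0.00907101,  0.41813768],
       [ 0.2688066 , -0.67128471,  0.69073863, -0.19028667],
 
[... 284 characters left out ...]
.0])]
pin [(0.9, [223.7, 257.2, 41.6, 31.8]), (0.73, [387.1, 168.5, 50.8, 23.2])]
hook_tip [(0.68, [333.6, 181.4, 97.5, 13.9])]
{'mtx': array([[371.64829954,   0.        , 327.70869488],
       [  0.        , 371.64829954, 238.1853013 ],
       [  0.        ,   0.        ,   1.        ]]), 'T_tool_cam': array([[ 4.23960511e-04,  9.61617472e-01,  2.74393252e-01,
         6.88030064e-02],
       [ 9.99999634e-01, -2.03784395e-04, -8.30915918e-04,
        -5.26422429e-08],
       [-7.43106202e-04,  2.74393504e-01, -9.61617207e-01,
        -1.26896919e-01],
       [ 0.00000000e+00,  0.00000000e+00,  0.00000000e+00,
         1.00000000e+00]])}
0.6 [ 1.79998603e+02 -1.59228274e-04  1.28270955e+01]
```

View pics/top0.png

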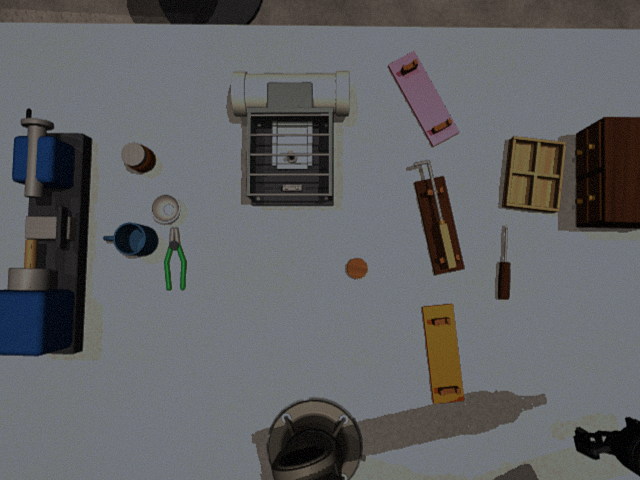

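View pics/side0.png

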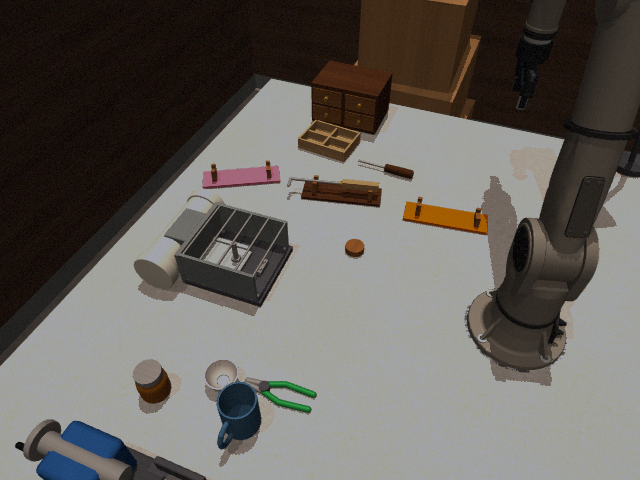

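The camera images show three rest-shaped things in the top view: pink (424,100), dark brown wood grain (439,227) with the hooked rod on it, and yellow (444,352). The brown one fits "wooden" and carries the rod. The scriber at (504,262) has no hook. I'll check this in one crop.

```bash
cat > h.py <<'E'
import numpy as np, cv2
from scipy.spatial.transform import Rotation as R
from station import robot, fingers, vision, workorder, recognise
def cam(name, pose=None):
    c=vision.calibration(name); K=c["mtx"]
    if name=="wrist":
        p,e=pose; T=np.eye(4); T[:3,:3]=R.from_euler("xyz",e,degrees=True).as_matrix(); T[:3,3]=p
        return K,T@c["T_tool_cam"],True      # camera->world
    return K,np.linalg.inv(c["extrinsics"]),False
def proj(C,P):
    K,T,fish=C; P=np.atleast_2d(P); q=(P-T[:3,3])@T[:3,:3]; x,y,z=q[:,0],-q[:,1],-q[:,2]
    r=np.hypot(x,y)+1e-12
    s=np.arctan2(r,z)/r if fish else 1/z
    return np.c_[K[0,0]*x*s+K[0,2],K[1,1]*y*s+K[1,2]]
def ray(C,uv):
    K,T,fish=C; a=(np.asarray(uv,float)-K[:2,2])/K[0,0]
    if fish:
        t=np.hypot(*a); d=np.r_[a/t*np.sin(t),np.cos(t)]
    else: d=np.r_[a,1]
    return T[:3,3],T[:3,:3]@np.array([d[0],-d[1],-d[2]])
def onz(C,uv,z):
    o,d=ray(C,uv); return o+d*(z-o[2])/d[2]
def shot(fn):
    p=(np.array(robot.current_tool_pos()),np.array(robot.current_eef_rot()))
    im=vision.grab_frame("wrist"); cv2.imwrite(f"pics/{fn}.png",im[:,:,::-1])
    np.savez(f"pics/{fn}.npz",p=p[0],e=p[1]); return im
def wcam(fn):
    d=np.load(f"pics/{fn}.npz"); return cam("wrist",(d["p"],d["e"]))
E
python3 - <<'E'
from h import *
C=cam("top")
for n,uv,z in[("handle",(448,245),.05),("bend",(430,163),.04),("tip",(409,167),.04),("pin",(291,155),.08),("fl",(249,203),.09),("fr",(332,203),.09),("bl",(249,114),.09),("br",(332,114),.09)]: print(n,onz(C,uv,z).round(3))
im=cv2.imread("pics/top0.png"); s=cv2.imread("pics/side0.png")
a=cv2.resize(im[40:410,380:480],None,fx=1.5,fy=1.6); b=cv2.resize(im[150:290,395:475],None,fx=4.2,fy=4.2)
o=np.zeros((592,500,3),np.uint8); o[:a.shape[0],:150]=a; o[:588,155:155+336]=b; cv2.imwrite("pics/crop1.png",o)
E
```

```text
handle [ 0.459 -0.29   0.05 ]
bend [ 0.644 -0.25   0.04 ]
tip [ 0.634 -0.203  0.04 ]
pin [0.649 0.061 0.08 ]
fl [0.54  0.149 0.09 ]
fr [ 0.543 -0.031  0.09 ]
bl [0.736 0.155 0.09 ]
br [ 0.739 -0.027  0.09 ]
```

View pics/crop1.png

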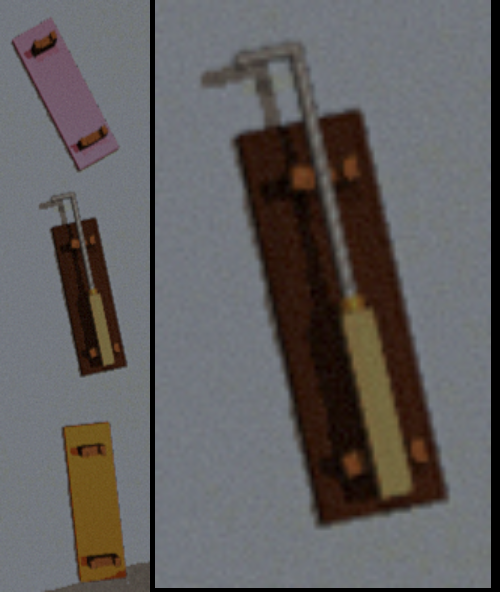

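The enlarged crop shows the brown wood-grain rest with the wooden-handled hooked rod lying in its notches, bent end to the left, shadow left of it. That is the one meant. Next, close views with the wrist camera.

```bash
python3 - <<'E'
from h import *
def go(p,yaw):
    robot.move_to(p,[180,0,yaw])
for fn,p in[("r1",(.50,-.24,.19)),("r2",(.55,-.30,.19)),("g1",(.60,.03,.22)),("g2",(.66,.09,.22))]:
    go(p,12 if fn[0]=="r" else 2); shot(fn); print(fn,robot.current_tool_pos(),robot.current_joint_positions(),robot.current_time_s())
    for l in(("hook","rest") if fn[0]=="r" else ("gatebox","pin")): print(l,[(r["p"],r["rect"]) for r in recognise(l,"wrist")][:3])
def tile(a,b,ca,cb,out):
    o=[]
    for f,c in((a,ca),(b,cb)):
        im=cv2.imread(f"pics/{f}.png"); u,v=[int(round(x)) for x in proj(wcam(f),c)[0]]
        x0=int(np.clip(u-133,0,640-267));y0=int(np.clip(v-200,0,80)); print(f,"crop origin",x0,y0)
        o.append(cv2.resize(im[y0:y0+400,x0:x0+267],(400,600),interpolation=cv2.INTER_CUBIC))
    cv2.imwrite(f"pics/{out}.png",np.hstack(o))
tile("r1","r2",(.53,-.27,.04),(.53,-.27,.04),"tr")
tile("g1","g2",(.64,.06,.05),(.64,.06,.05),"tg")
E
```

```text
r1 [ 0.49921017 -0.24197306  0.19005977] [ 37.00878697  21.62896559 -17.35071589  90.65229145   6.84617677
  68.75110126 -59.85731498] 2.4083
hook [(0.7, [356.9, 186.2, 59.4, 317.3])]
rest [(0.92, [323.1, 392.0, 66.5, 18.6]), (0.68, [370.8, 206.2, 87.3, 245.7]), (0.54, [409.8, 4.0, 32.4, 7.5])]
r2 [ 0.54960546 -0.30014974  0.18950784] [ 37.47161898  29.83157719 -16.02495819  78.3566848    8.2116336
  73.0226795  -57.00053988] 2.9667
hook [(0.55, [269.4, 227.3, 70.2, 304.0])]
rest [(0.94, [290.0, 243.7, 93.2, 235.2]), (0.74, [344.6, 24.6, 93.2, 47.7]), (0.65, [240.1, 406.1, 16.6, 4.4])]
g1 [0.6001092  0.02718694 0.21974614] [  9.04268313  26.09374641 -19.69186167  80.21513932   8.92365288
  75.23573677 -99.28048238] 4.3833
gatebox [(0.9, [289.6, 148.1, 352.6, 296.0]), (0.68, [582.8, 277.8, 65.4, 144.2])]
pin [(0.86, [288.7, 119.3, 83.2, 123.3])]
g2 [0.66008289 0.08883728 0.21936633] [   2.1311102    34.17557964  -19.74958227   67.74715225   11.16810699
   79.93805999 -104.46477898] 4.9667
gatebox [(0.58, [363.6, 183.8, 369.0, 362.0]), (0.35, [359.8, 189.4, 84.2, 114.4])]
pin [(0.76, [358.1, 192.0, 83.4, 110.2]), (0.4, [614.7, 317.5, 33.4, 159.8])]
r1 crop origin 239 0
r2 crop origin 149 41
g1 crop origin 155 0
g2 crop origin 230 45
```

View pics/tr.png

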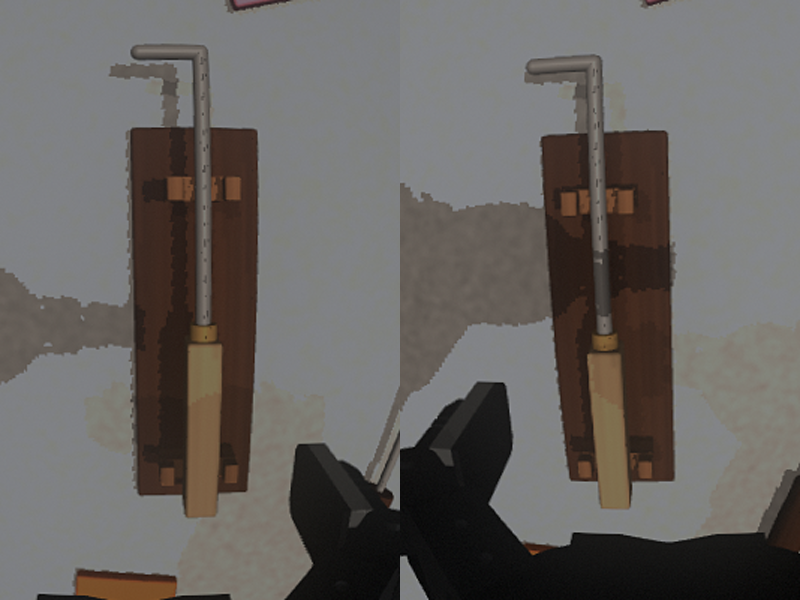

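View pics/tg.png

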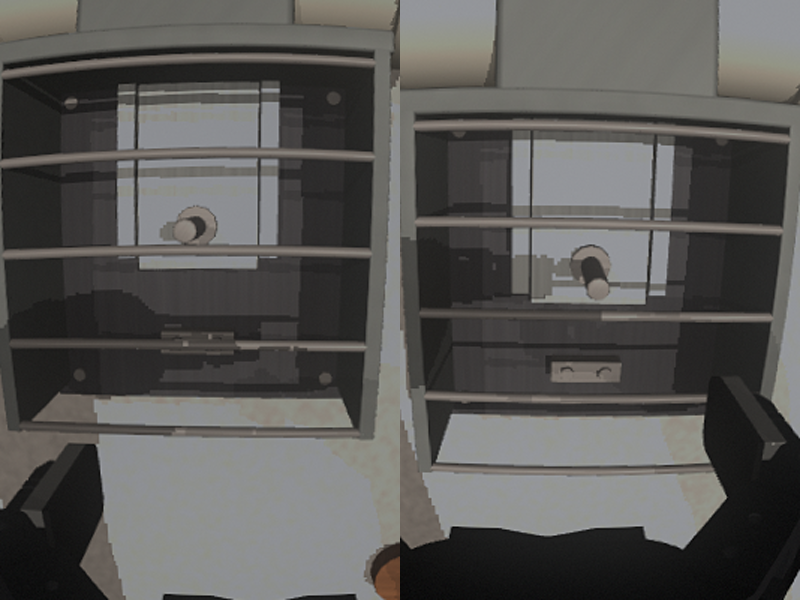

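The rest view shows the tip, bend, handle corners and plate corners clearly in both tiles. The gate view shows the pin top at tile (185,231) and (598,288), the stop block near the front, and five roof bars. I'll fit the poses from these points.

```bash
cat > fit.py <<'E'
from h import *
from scipy.optimize import least_squares
def px(pts,off,ox): return (np.array(pts,float)-[ox,0])/1.5+off
def pose(q,P): 
    c,s=np.cos(q[3]),np.sin(q[3]); P=np.array(P,float)/1000
    return np.c_[c*P[:,0]-s*P[:,1],s*P[:,0]+c*P[:,1],P[:,2]]+q[:3]
def fit(P,obs,q0,name):
    f=lambda q:np.concatenate([(proj(C,pose(q,P))-uv).ravel() for C,uv in obs])
    s=least_squares(f,q0,loss="soft_l1"); r=f(s.x).reshape(len(obs),-1,2)
    print(name,s.x[:3].round(4),np.degrees(s.x[3]).round(2)); print(r.round(1).tolist()); return s.x
A,B=wcam("r1"),wcam("r2")
H=[(195,34,11),(195,0,11),(50,9,22),(50,-9,22),(-50,9,22),(-50,-9,22)]
h=fit(H,[(A,px([(131,52),(204,52),(189,346),(221,345),(188,517),(217,515)],(239,0),0)),
 (B,px([(526,67),(597,66),(588,352),(620,351),(600,508),(630,506)],(149,41),400))],[.47,-.29,.03,.2],"hook")
P=[(1,1),(1,-1),(-1,1),(-1,-1)]
f=lambda c:[(c+110*a,35*b,10) for a,b in P]
oA=px([(131,129),(256,128),(139,494),(246,490)],(239,0),0);oB=px([(541,136),(667,130),(569,481),(674,480)],(149,41),400)
fit(f(0),[(A,oA),(B,oB)],[.5,-.28,.0,.2],"plate(centre origin)")
G1,G2=wcam("g1"),wcam("g2")
def tri(C1,u1,C2,u2):
    (o,d),(p,e)=ray(C1,u1),ray(C2,u2); M=np.c_[d,-e]; t=np.linalg.lstsq(M,p-o,rcond=None)[0]
    a,b=o+d*t[0],p+e*t[1]; return ((a+b)/2).round(4),np.linalg.norm(a-b).round(4)
o1=lambda *p:px([p],(155,0),0)[0]; o2=lambda *p:px([p],(230,45),400)[0]
print("pin top",tri(G1,o1(185,231),G2,o2(598,288))); print("collar",tri(G1,o1(197,226),G2,o2(590,264)))
print("pin onz80",onz(G1,o1(185,231),.08),onz(G2,o2(598,288),.08)); print("collar onz30",onz(G1,o1(197,226),.03),onz(G2,o2(590,264),.03))
L=[((2,72),(414,126)),((4,161),(416,223)),((6,255),(419,314)),((10,345),(426,396)),((12,432),(430,468))]
Rr=[((374,63),(790,138)),((374,156),(783,231)),((369,251),(772,317)),((365,345),None),((362,434),None)]
for n,S in(("L",L),("R",Rr)):
    for a,b in S: print(n,onz(G1,o1(*a),.0975).round(4),onz(G2,o2(*b),.0975).round(4) if b else "",tri(G1,o1(*a),G2,o2(*b)) if b else "")
blk1=[(162,334),(234,334),(234,353),(162,353)]
print("gateplate front z24",onz(G1,o1(140,268),.024),onz(G1,o1(256,268),.024),onz(G2,o2(531,303),.024),onz(G2,o2(645,304),.024))
print("block back z28", onz(G2,o2(552,357),.028),onz(G2,o2(619,357),.028))
E
python3 fit.py
```

```text
hook [ 0.4584 -0.2888  0.0295] 12.89
[[[0.6, 0.5], [-1.9, 0.7], [-0.8, -1.8], [1.9, -1.6], [-2.2, 0.1], [-0.3, 0.6]], [[1.4, 0.2], [-0.8, -2.3], [-0.6, 0.1], [1.2, 0.5], [0.3, -0.0], [0.6, 1.5]]]
plate(centre origin) [ 0.5075 -0.277  -0.0017] 13.08
[[[-0.9, -0.7], [0.4, 0.7], [-1.0, 0.5], [0.4, 0.5]], [[-0.1, -0.2], [0.1, 0.2], [0.5, -1.0], [0.3, -0.3]]]
pin top (array([0.6544, 0.0643, 0.0785]), np.float64(0.0003))
collar (array([0.6544, 0.0642, 0.0262]), np.float64(0.0001))
pin onz80 [0.65436622 0.06415748 0.08      ] [0.65490335 0.06433837 0.08      ]
collar onz30 [0.65460341 0.06375383 0.03      ] [0.65528466 0.06455222 0.03      ]
L [0.734  0.153  0.0975] [0.7321 0.152  0.0975] (array([0.7323, 0.1504, 0.1033]), np.float64(0.0007))
L [0.69   0.1501 0.0975] [0.6877 0.151  0.0975] (array([0.689 , 0.1495, 0.1005]), np.float64(0.0021))
L [0.6448 0.1496 0.0975] [0.6439 0.1505 0.0975] (array([0.6443, 0.1501, 0.0975]), np.float64(0.0012))
L [0.6002 0.1503 0.0975] [0.6001 0.1489 0.0975] (array([0.6014, 0.1485, 0.1006]), np.float64(0.0008))
L [0.5531 0.1546 0.0975] [0.5559 0.1492 0.0975] (array([0.5584, 0.1492, 0.1045]), np.float64(0.0046))
R [ 0.7361 -0.0199  0.0975] [ 0.7362 -0.0214  0.0975] (array([ 0.7358, -0.0197,  0.1003]), np.float64(0.001))
R [ 0.6926 -0.0211  0.0975] [ 0.6915 -0.0223  0.0975] (array([ 0.6922, -0.0202,  0.102 ]), np.float64(0.0))
R [ 0.6493 -0.0211  0.0975] [ 0.648  -0.0227  0.0975] (array([ 0.6499, -0.0199,  0.1033]), np.float64(0.0002))
R [ 0.6054 -0.0224  0.0975]  
R [ 0.5601 -0.0251  0.0975]  
gateplate front z24 [0.62925151 0.09793755 0.024     ] [0.63065722 0.02961503 0.024     ] [0.62837224 0.09834718 0.024     ] [0.63014651 0.0287483  0.024     ]
block back z28 [0.59514283 0.08436906 0.028     ] [0.59638181 0.04275142 0.028     ]
```

The fits agree with the text:
- **Hook:** (0.458, -0.289), z 0.0295, yaw 13°.
- **Pin:** (0.6546, 0.0643), top measured at about 0.079.
- **Housing:** yaw about 1.3°, with the stop expected about 34 mm away.

Now I'll check reach and then grasp.

```bash
cat >> h.py <<'E'
HX,HY,HYAW=.4584,-.2888,13.0
PIN=np.array([.6546,.0643]); GY=1.3
def tcp(hk,dx,dy,yaw=GY):
    """TCP xy so that the hook-frame point hk (mm) sits at PIN + (dx,dy) m in housing axes"""
    r=lambda a,v:R.from_euler("z",a,degrees=True).as_matrix()[:2,:2]@np.asarray(v,float)
    return PIN+r(GY,(dx,dy))-r(yaw,(np.asarray(hk)-[15,0])/1000)
ZG=.053   # TCP height inside the guard -> rod axis at 55
def where(): return np.array(robot.current_tool_pos()),np.array(robot.current_eef_rot())
E
python3 - <<'E'
from h import *
for dx in(-.135,-.125,-.118,-.112,-.1,.016):
    for z in(ZG,.16):
        p=tcp((195,17),dx,-.031); q=robot.inverse_kinematics([*p,z],[180,0,GY]); print(dx,z,p.round(3),None if q is None else np.round(q,0))
robot_yaw=HYAW; c,s=np.cos(np.radians(HYAW)),np.sin(np.radians(HYAW)); g=[HX+.015*c,HY+.015*s]
robot.move_to([*g,.12],[180,0,HYAW]); robot.line_to([*g,.039],[180,0,HYAW],velocity=.1); robot.pause(.2)
print("pre",where(),g,robot.current_contact_force())
fingers.gripper_to(0,100); robot.pause(.2)
p,e=where(); print("grip",p,e,robot.current_finger_gap(),robot.current_gripper_force(),robot.current_contact_force(),robot.current_time_s())
np.savez("grasp.npz",p=p,e=e,cmd=[*g,.039])
E
```

```text
-0.135 0.053 [0.341 0.009] [ 16.   9. -23. 130.   6.  41. -99.]
-0.135 0.16 [0.341 0.009] [ 19.  -2. -22. 122.  -1.  59. -92.]
-0.125 0.053 [0.351 0.009] [ 16.  11. -22. 129.   6.  41. -99.]
-0.125 0.16 [0.351 0.009] [ 18.  -0. -22. 121.  -0.  59. -93.]
-0.118 0.053 [0.358 0.01 ] [ 16.  11. -22. 128.   6.  42. -99.]
-0.118 0.16 [0.358 0.01 ] [ 18.   1. -22. 120.   0.  59. -93.]
-0.112 0.053 [0.364 0.01 ] [  16.   12.  -22.  127.    7.   42. -100.]
-0.112 0.16 [0.364 0.01 ] [ 18.   1. -22. 120.   1.  59. -93.]
-0.1 0.053 [0.376 0.01 ] [  15.   13.  -22.  126.    7.   42. -100.]
-0.1 0.16 [0.376 0.01 ] [ 18.   3. -22. 118.   1.  59. -94.]
0.016 0.053 [0.492 0.013] [  13.   25.  -20.  109.   11.   48. -102.]
0.016 0.16 [0.492 0.013] [ 15.  17. -22. 103.   7.  62. -99.]
pre (array([ 0.47354512, -0.28575218,  0.03977839]), array([ 1.79933621e+02, -6.38197425e-02,  1.29976927e+01])) [np.float64(0.4730155509717785), np.float64(-0.285425734184842)] [-1.03818119 -0.46370647 -0.55948212]
grip [ 0.47319772 -0.28553659  0.03924843] [ 1.79978631e+02 -1.78554983e-02  1.30010906e+01] 0.19087614804693995 97.67539501190186 [-0.55614074  0.11699508  2.80591087] 8.6417
```

```bash
python3 - <<'E'
from h import *
p,e=where()
robot.line_to([p[0],p[1],.16],velocity=.15); robot.pause(.2); print(robot.current_contact_force())
a=tcp((195,17),-.125,-.031)
robot.line_to([*a,.16],[180,0,GY],velocity=.2); robot.pause(.3)
p,e=where(); print(p,e,a,robot.current_contact_force(),robot.current_time_s(),robot.current_finger_gap())
im=shot("held"); C=wcam("held")
M=R.from_euler("z",e[2],degrees=True).as_matrix()
f=lambda P:proj(C,p+M@((np.array(P)-[15,0,9])/1000))[0]
o=im[:,:,::-1].copy()
for P in[(195,34,11),(195,0,11),(50,9,22),(50,-9,22)]:
    u=f(P); print(P,u.round(1)); cv2.drawMarker(o,tuple(int(round(x)) for x in u),(0,0,255),cv2.MARKER_CROSS,8,1)
o=np.ascontiguousarray(o[0:300,170:570]); cv2.imwrite("pics/held_o.png",cv2.resize(o,(800,600),interpolation=cv2.INTER_CUBIC))
E
```

```text
[-0.26576204 -0.04291455 -0.38643959]
[0.35085667 0.00913701 0.15993802] [-1.79989944e+02  9.69609370e-03  1.25892957e+00] [0.3507675  0.00939272] [-0.10577226 -0.43571505 -1.88761559] 11.85 0.1928348669614855
(195, 34, 11) [ 238.6 -129.6]
(195, 0, 11) [ 327.2 -135.4]
(50, 9, 22) [298.8 242.2]
(50, -9, 22) [355.  242.2]
```

View pics/held_o.png

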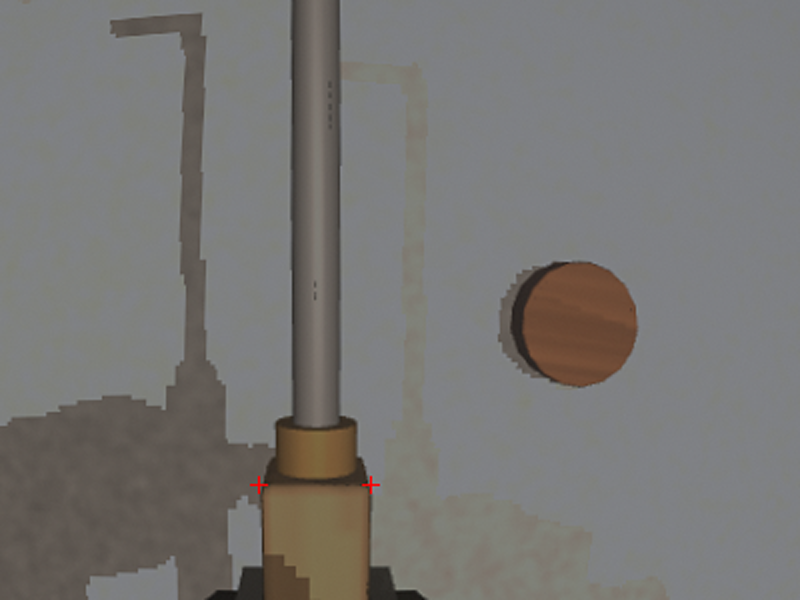

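The rod is held straight and the handle's front edge falls on the predicted crosses at crop (258,485) and (370,485). Now I'll lower it, enter the guard, move behind the pin and draw.

```bash
python3 - <<'E'
from h import *
u=np.r_[np.cos(np.radians(GY)),np.sin(np.radians(GY))]
F=lambda:np.array(robot.current_contact_force())
def step(dx,dy,v,fs):
    a=tcp((195,17),dx,dy); s=robot.line_to([*a,ZG],[180,0,GY],velocity=v,f_stop=fs)
    print(dx,dy,"stopped" if s else "ok",np.round(where()[0]-[*a,ZG],4),F().round(2),round(robot.current_time_s(),2)); return s
ok=not step(-.125,-.031,.12,None) and not step(.016,-.031,.07,8)
if ok:
    im=vision.grab_frame("side")
    cv2.imwrite("pics/in.png",cv2.resize(im[150:350,120:390,::-1],(800,592),interpolation=cv2.INTER_CUBIC))
    step(.016,0,.04,6)
E
```

```text
-0.125 -0.031 ok [0.0007 0.0001 0.0005] [-0.45 -0.42 -1.98] 12.94
0.016 -0.031 ok [-0.0003 -0.     -0.    ] [-0.77 -0.71 -0.91] 15.11
0.016 0 ok [ 0.     -0.0003 -0.    ] [ 0.14  0.02 -0.61] 16.08
```

View pics/in.png

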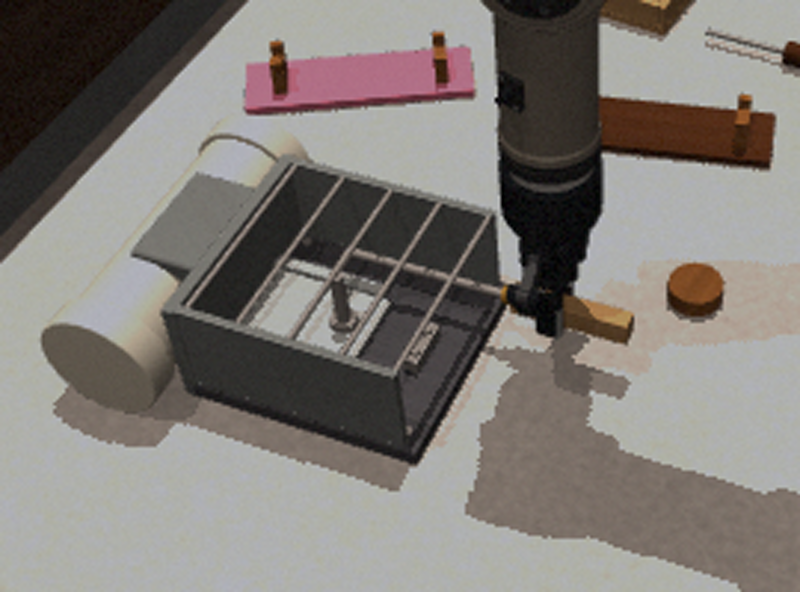

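The side view shows the rod inside the guard, past the pin at crop (340,300), with the gripper outside at (540,300). Now the pull.

```bash
python3 - <<'E'
from h import *
u=np.array([np.cos(np.radians(GY)),np.sin(np.radians(GY)),0])
def fa(n=6):
    r=[]
    for _ in range(n): r.append(np.array(robot.current_contact_force())@u); robot.pause(.01)
    return np.mean(r)
robot.pause(.2); b=fa(12); np.save("base.npy",b); x=.016
def to(x,v,fs=None): return robot.line_to([*tcp((195,17),x,0),ZG],[180,0,GY],velocity=v,f_stop=fs)
pos=lambda:(where()[0][:2]-tcp((195,17),0,0))@u[:2]
s=to(.004,.02,9); print("engage",s,pos(),fa()-b)
s=to(-.05,.012,9); robot.pause(.15); x=pos(); print("stop",s,x,fa()-b,robot.current_time_s())
E
```

```text
engage False 0.004710968961515658 4.068806940844266
stop True -0.026707905683427298 0.6158271559996764 20.1
```

```bash
python3 - <<'E'
from h import *
u=np.array([np.cos(np.radians(GY)),np.sin(np.radians(GY)),0]); b=float(np.load("base.npy"))
def fa(n=6):
    r=[]
    for _ in range(n): r.append(np.array(robot.current_contact_force())@u); robot.pause(.01)
    return np.mean(r)-b
def to(x): robot.line_to([*tcp((195,17),x,0),ZG],[180,0,GY],velocity=.02)
pos=lambda:(where()[0][:2]-tcp((195,17),0,0))@u[:2]
x=pos(); log=[]; t_hold=None
print("start",x,fa())
for i in range(60):
    f=fa(); log.append((round(robot.current_time_s(),2),round(x*1000,2),round(f,1)))
    if abs(f-15)<1.2:
        t_hold=t_hold or robot.current_time_s()
        if robot.current_time_s()-t_hold>1.6: break
        continue
    if f<13: t_hold=None
    x-=np.clip((15-f)*6e-5,-4e-4,3e-4); to(x)
    if robot.current_time_s()>32: break
print(log); print(t_hold,pos(),robot.current_time_s())
E
```

```text
start -0.02668695415973075 0.41090919403743764
[(20.2, np.float64(-26.69), np.float64(0.1)), (20.52, np.float64(-26.99), np.float64(1.8)), (20.82, np.float64(-27.29), np.float64(3.0)), (21.12, np.float64(-27.59), np.float64(4.0)), (21.42, np.float64(-27.89), np.float64(4.8)), (21.72, np.float64(-28.19), np.float64(6.0)), (22.02, np.float64(-28.49), np.float64(6.2)), (22.32, np.float64(-28.79), np.float64(6.7)), (22.62, np.float64(-29.09), np.float64(6.9)), (22.92, np.float64(-29.39), np.float64(7.6)), (23.22, np.float64(-29.69), np.float64(8.0)), (23.52, np.float64(-29.99), np.float64(9.1)), (23.82, np.float64(-30.29), np.float64(9.4)), (24.12, np.float64(-30.59), np.float64(9.6)), (24.42, np.float64(-30.89), np.float64(10.3)), (24.72, np.float64(-31.17), np.float64(10.7)), (25.02, np.float64(-31.42), np.float64(11.1)), (25.32, np.float64(-31.66), np.float64(11.5)), (25.62, np.float64(-31.87), np.float64(12.3)), (25.92, np.float64(-32.03), np.float64(12.2)), (26.22, np.float64(-32.2), np.float64(12.6)), (26.52, np.float64(-32.34), np.float64(12.9)), (26.82, np.float64(-32.47), np.flo
[... 335 characters left out ...]
3.7)), (28.72, np.float64(-33.01), np.float64(14.1)), (28.77, np.float64(-33.01), np.float64(13.9)), (28.82, np.float64(-33.01), np.float64(14.1)), (28.87, np.float64(-33.01), np.float64(14.1)), (28.92, np.float64(-33.01), np.float64(14.0)), (28.97, np.float64(-33.01), np.float64(14.3)), (29.02, np.float64(-33.01), np.float64(14.2)), (29.07, np.float64(-33.01), np.float64(14.2)), (29.12, np.float64(-33.01), np.float64(14.3)), (29.17, np.float64(-33.01), np.float64(13.7)), (29.47, np.float64(-33.08), np.float64(13.9)), (29.52, np.float64(-33.08), np.float64(14.3)), (29.57, np.float64(-33.08), np.float64(14.0)), (29.62, np.float64(-33.08), np.float64(14.0))]
28.0167 -0.0273960838284464 29.6167
```

```bash
python3 - <<'E'
from h import *
u=np.array([np.cos(np.radians(GY)),np.sin(np.radians(GY)),0]); b=float(np.load("base.npy"))
def to(x,y=0.,v=.02,z=ZG): robot.line_to([*tcp((195,17),x,y),z],[180,0,GY],velocity=v)
F=lambda:(np.array(robot.current_contact_force())@u-b).round(1)
to(-.0335); t=robot.current_time_s(); l=[]
while robot.current_time_s()-t<1.4: l.append(F()); robot.pause(.05)
print("hold",min(l),max(l),np.mean(l))
to(-.0194,0,.03); print("released",F(),robot.current_time_s())
to(-.0194,-.031,.06); print(F()); to(-.125,-.031,.09); print("out",F(),where(),robot.current_time_s())
to(-.125,-.031,.15,.16); robot.pause(.3); im=shot("held2"); print(where(),robot.current_time_s())
g=lambda f:cv2.imread(f"pics/{f}.png",0)
t=g("held")[200:250,295:360]; r=cv2.matchTemplate(g("held2"),t,cv2.TM_CCOEFF_NORMED); print(cv2.minMaxLoc(r)[1::2],"expected (295,200)")
s=vision.grab_frame("side"); cv2.imwrite("pics/open.png",cv2.resize(s[150:350,120:390,::-1],(800,592),interpolation=cv2.INTER_CUBIC))
E
```

```text
hold 14.2 15.7 14.927586206896551
released 0.2 31.9333
0.6
out -0.1 (array([0.35163316, 0.00948463, 0.05318096]), array([-1.79983205e+02, -6.45652871e-02,  1.29502738e+00])) 33.925
(array([0.35043071, 0.00943176, 0.15955319]), array([-1.79983287e+02,  6.46263564e-02,  1.30638513e+00])) 35.1417
(0.9930837154388428, (295, 200)) expected (295,200)
```

View pics/open.png

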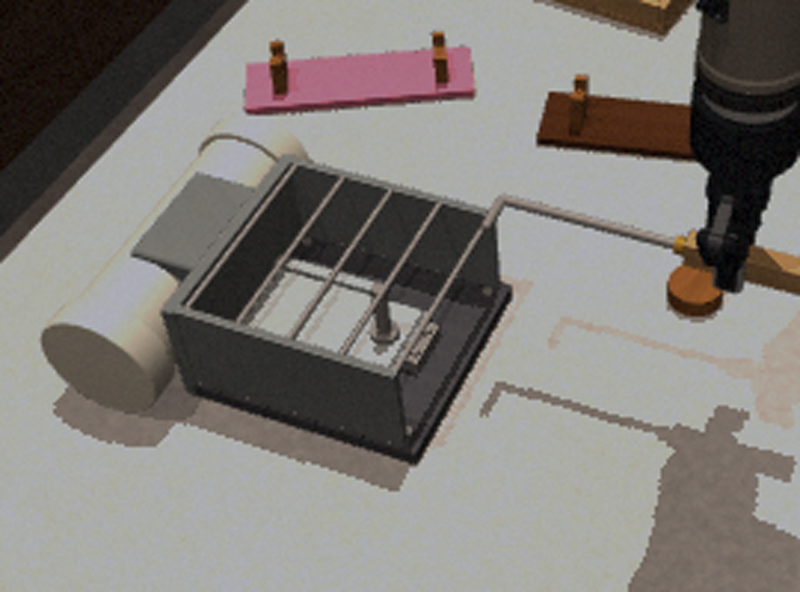

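The gate plate now lies against the stop block at crop (420,345), and the rod hasn't slipped in the gripper. Laying it back in the rest.

```bash
python3 - <<'E'
from h import *
d=np.load("grasp.npz"); p=d["p"]; o=[180,0,13.0]
robot.line_to([p[0],p[1],.16],o,velocity=.2)
robot.line_to([p[0],p[1],.065],o,velocity=.12); robot.pause(.2); print(where()[0]-p)
s=robot.line_to([p[0],p[1],p[2]],o,velocity=.03,f_stop=8); robot.pause(.2); print(s,where()[0]-p,robot.current_contact_force(),robot.current_time_s())
if abs(where()[0][2]-p[2])<.003:
    fingers.gripper_to(1.0); robot.pause(.2)
    robot.line_to([p[0],p[1],.19],velocity=.12)
    robot.move_to([.50,-.24,.19],[180,0,12]); robot.pause(.4); shot("end")
    im=cv2.imread("pics/end.png"); cv2.imwrite("pics/end_o.png",cv2.resize(im[0:400,239:506],(400,600),interpolation=cv2.INTER_CUBIC))
    g=lambda f:cv2.imread(f"pics/{f}.png",0)
    for a in((320,20,60,60),(360,225,35,50)):
        x,y,w,h=a; r=cv2.matchTemplate(g("end"),g("r1")[y:y+h,x:x+w],cv2.TM_CCOEFF_NORMED); print(cv2.minMaxLoc(r)[1::2],a)
    print(where(),robot.current_time_s())
E
```

```text
[ 0.0006332  -0.00034458  0.02665289]
False [ 2.11815818e-04 -8.29672752e-05  2.95853600e-05] [ 0.09611371  0.45285178 -1.24780069] 39.2917
(0.8926553726196289, (323, 20)) (320, 20, 60, 60)
(0.9860062003135681, (363, 225)) (360, 225, 35, 50)
(array([ 0.49968561, -0.24063285,  0.18997068]), array([1.79993472e+02, 8.92072630e-03, 1.19328679e+01])) 42.35
```

View pics/end_o.png

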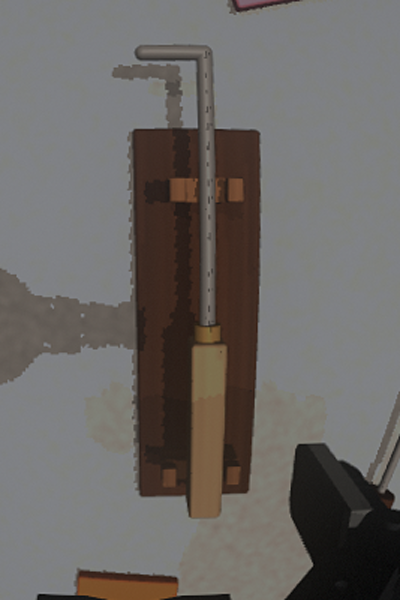

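The rod lies in both notches as before: bend at crop (208,50), handle between the cheeks at (168,474) and (233,474). Handing in.

```bash
python3 -c "
from station import workorder
print(workorder.close_job())"
```

```text
the job is handed in; nothing more can be done
None
```

The gate is open against its stop after a steady pull of about 15 N held for over a second, the hooked rod is back in the notches of its wooden rest, and the job was handed in at about 42 s of the 64 s allowed; the verdict is not shown.

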